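# Re-aim the clamped spout of a water filter

## Robot

A 6-joint arm with a two-finger parallel gripper is mounted at the origin on a cart in front of the work surface, level with it; the furniture and walls round the work are solid. World frame = base frame: x ahead of the robot, y to its left, z up, the work surface at z = 0. Lengths are in m, angles in rad, forces in N, time in s.
With the tool pointing down it reaches from about 0.325 to 0.85 m from the base axis. Payload 4.4 kg.
Tool frame: the origin (TCP) lies on the centre line of the jaws, within the pads' length; the fingertips stand ahead of it and the grasp point (between the pads) lies 6 mm ahead of it (env.tips_ahead is the z of the fingertips in the tool frame, in m); z points along the fingers, x is the direction in which the jaws open and shut, and the axes are right-handed (so a half turn about z gives the same grasp; the last joint's range is limited). The gripper opens to 94 mm and grips with 3 to 60 N. Pads are 16 mm wide; open, the fingers measure 119 mm over their backs; the gripper's body (75 mm by 177 mm) begins 78 mm behind the grasp point.
Start: joints at [0.951, 0.207, 1.542, -0, 1.393, -0.15], TCP at [0.26, 0.513, 0.23] pointing down, gripper open.
Joint ranges: [-2.73, 2.73], [-0.86, 2.22], [0.23, 2.46], [-1.11, 4.25], [0.08, 2.63], [-2.82, 2.82]. Speed limits (rad/s): [2.79, 2.79, 3.14, 3.14, 3.14, 3.14].

## Interface

Orientations are given as a rotation vector (axis times angle).
In Python, from plant import env gives the robot as it stands.
- The arm moves only by the tool drive_tool, never from a script. Its argument "increments" is a list of rows, each a list of 7 numbers: the shift along the tool's x, y, z in m, then the turn, a rotation vector about the tool's x, y, z in rad, then the gripper command: -1 is fully open, 1 is shut, values between are in proportion. A call has 1 to 5 rows; each row is the pose to reach, as a shift and turn from the pose commanded when the call began, along the tool's axes at that moment; what a row does not reach only later rows make up. A row lasts 1/12 s, in which the tool goes at most 41.7 mm and 7.16 degrees, less where a joint would pass 70% of its speed; a pose out of reach is approached as far as the arm can. A call with a gripper value outside its range is refused whole. The fingers move at their own pace and stop on an object; "force" is the grip in N (left out, the last holds). Time passes only in rows, so rows that repeat a pose let the fingers close. It gives the time, the measured TCP pose, the force and the opening at its end, in the units of the state.
- env.observe(): the state, without advancing time (a new reading comes with each control period).
- env.camera(name): name is "scene" or "top" or "wrist"; returns a dict with "image" (400x640x3 uint8, red, green, blue), "vfov" (degrees; the focal length in pixels is half the picture's height over the tangent of half this angle, whatever the lens; pixels are square), "cx", "cy" (the principal point, pixels), "position" and "orientation" of the camera in the world; the wrist camera has in their place "mount" (4x4, takes a point from camera to tool coordinates, whose origin is the TCP and whose axes are the tool frame's). Camera axes: x right, y up, looking along -z (the intrinsics and any distortion apply to the point x, -y, -z); pixel columns grow to the right and rows downward; lengths in m; the calibration is good to about 2 mm. A picture is of the moment at which its call begins: read the wrist's pose just before it. There is no depth.
- env.finish_job(): hands the job in, once; it reports no verdict.
The state is a dict: "clock": time; "q": joint angles; "dq": joint speeds; "effort": joint torques, N m; "position": TCP position; "tcp_rot": TCP orientation; "force": force on the tool from outside, world axes, zero at the start; "moment": the same for the moment, N m; "grip_width": finger opening in m.
Only numpy, scipy, OpenCV 4.12 (cv2) and the standard library are available. Lean on these libraries where they do the work, as an engineer would, in place of code of your own. Each camera call takes 0.05 s, during which the arm holds its last target.

## Task

Aim the water filter's spout at the big glass tumbler (not the small shot glass): back the blue clamp knob on top off anticlockwise, only a sixth to a quarter of a turn, swing the spout until its outlet is centred over the tumbler, then screw the knob tight again. Leave both glasses standing where they are.

Things in the scene. Friction and masses are not known exactly. Their poses are not given: they have to be found in the camera images.
- knob_grip (a point): where to pinch the clamp knob on top of the white round water filter (104 mm across, fixed): a blue upright bar 56 mm long, 13 thick, 36 high (top 208 mm above the worktop) on a 44 mm disc. The point lies on the knob's upright axis (the spout's axis too), 12 mm below the bar's top, and turns with the knob: x along the bar, y across its thickness, z up
- clamp_knob (a joint): turn of the clamp knob (rad), growing anticlockwise seen from above: 0 = tight (hard stop at -0.15); the spout is gripped below about 0.3 and free from about 0.4. The knob stays where it is left; turning it takes about 0.2 to 0.4 N m
- spout_sleeve (a point): middle of the black rubber sleeve (18 mm thick, 34 long) on the level steel spout tube, 110 mm from the knob's axis, 136 mm above the worktop: pinch or push the spout here. x points along the tube away from the axis, z up. Loosened, it swings with about 1.5 N and stays where left, 1.2 rad to either side of its middle; tight, it holds against some 20 N
- spout_outlet (a point): middle of the lower face of the spout's down-turned outlet, 160 mm from the knob's axis, 106 mm above the worktop
- tumbler_mouth (a point): centre of the rim of the big clear glass tumbler, 80 mm across, 88 high, loose on the worktop about 160 mm from the knob's axis and 0.5 rad to one side of the spout's middle position; the outlet passes 18 mm above its rim
- shot_glass_mouth (a point): centre of the rim of the small clear shot glass, 48 mm across and 61 mm high, standing loose about as far to the other side
Not all that is in view belongs to the job. Leave any red look-alike of the part that bears shot_glass_mouth alone.

How it is judged:
On the way, in this order (a step that is already met when the one before it is completed fails the run):
1. the clamp knob is backed off, before the spout is swung (value of joint clamp_knob above 0.5 rad and distance of spout_outlet from where it was at the start of the episode below 0.03 m), for 0.2 s.
2. with the clamp loose, the spout's outlet is brought over the tumbler (value of joint clamp_knob above 0.4 rad and horizontal distance between spout_outlet and tumbler_mouth below 0.025 m), for 0.2 s.
At the end, for the whole second after the job is handed in: the clamp knob is tight again (below 0.25 rad), the outlet is within 25 mm of the centre of the tumbler's mouth seen from above, both glasses stand upright where they were (value of joint clamp_knob below 0.25 rad and horizontal distance between spout_outlet and tumbler_mouth below 0.025 m and angle between each of tumbler_mouth, shot_glass_mouth's own z axis and vertical below 0.1 rad); the robot touches nothing.
It fails at once if the clamp knob is unscrewed far more than a quarter turn (over 2 rad) (value of joint clamp_knob above 2 rad).
It fails at once if a glass is shifted by more than 20 mm (distance of any of tumbler_mouth, shot_glass_mouth from where it was at the start of the episode above 0.02 m).
It also fails if it takes over 58 s, if anything falls off the work surface, if the arm or the gripper's body presses on something with over 40 N, if the wrist force passes 120 N, or if a joint passes its speed limit or range.

## Working session

There is one attempt and no reset: what is moved stays moved. The work goes in short steps, Python scripts to look and compute and a tool call to move; the robot and the scene stay as the last step left them, time stands still between calls to the robot, and variables do not carry over. Pictures are saved under pics/ and viewed, and the job is handed in when it is done.

Besides the shell and the picture viewer there is one more tool, called after "Call:" by a JSON object that holds its "op" and its "data", one argument or row to a line. drive_tool: Moves the arm, as the interface text tells. Its arguments: {"type":"object","properties":{"increments":{"type":"array"},"force":{"type":"number"}},"required":["increments"]}

```bash
ls; mkdir -p pics; python3 - <<'E'
from plant import env
import cv2
s=env.observe();print(s, env.tips_ahead)
for n in("scene","top"):
    c=env.camera(n);cv2.imwrite(f"pics/{n}0.png",c["image"][:,:,::-1]);print(n,{k:v for k,v in c.items() if k!="image"})
E
```

```text
pics
{'clock': 0.0, 'q': array([ 9.50494996e-01,  2.07408013e-01,  1.54291957e+00, -1.65102663e-05,
        1.39352726e+00, -1.50503802e-01]), 'dq': array([-2.52362752e-04, -1.04326875e-03,  8.42728388e-05,  4.72081166e-04,
        3.16132710e-04, -1.34009558e-03]), 'effort': array([ 7.28295217e-04, -3.70873082e+01, -2.81419641e+01,  6.97805104e-02,
        3.62030079e-02, -1.86284251e-04]), 'position': array([0.25988237, 0.5120799 , 0.22931389]), 'tcp_rot': array([ 2.676697  ,  1.64294207, -0.00326207]), 'force': array([ 0.08285407, -0.79878805, -0.61879057]), 'moment': array([-0.01614552,  0.00391248,  0.02060904]), 'grip_width': 0.09405510178240321} 0.025
scene {'vfov': 43.382644862789306, 'cx': 336.61075321113583, 'cy': 196.42342918639795, 'position': array([-0.04828181, -0.43414935,  0.70643273]), 'orientation': array([ 0.91361592, -0.34213671, -0.65244886])}
top {'vfov': 43.13540504259247, 'cx': 319.2899795697661, 'cy': 194.30845037532063, 'position': array([0.30909146, 0.16832565, 1.27060867]), 'orientation': array([ 0.12933392, -0.11053873, -1.5884771 ])}
```

View pics/scene0.png

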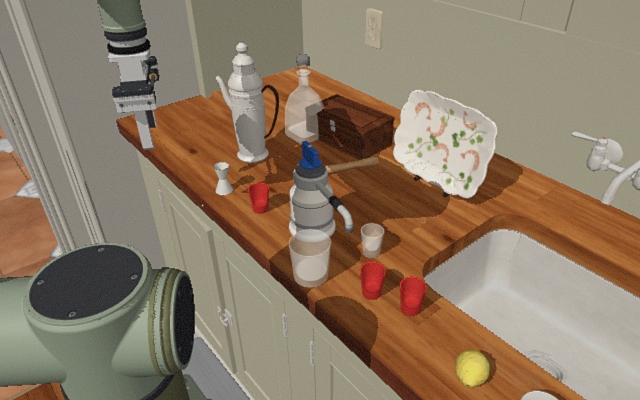

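View pics/top0.png

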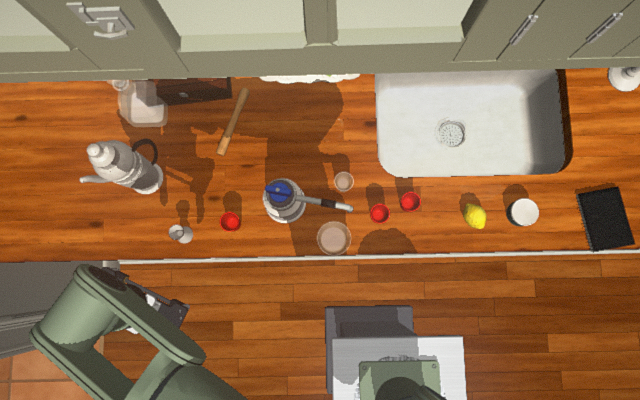

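The scene view shows the blue knob at (310,155), the spout sleeve at (337,200), the tumbler at (310,258) and the clear shot glass at (371,240). The top view has them at (281,192), (325,202), (334,238) and (344,181). The red cups are decoys. Next I'll enlarge the area to confirm.

```bash
cat > h.py <<'E'
import numpy as np, cv2
from scipy.spatial.transform import Rotation as R
from plant import env
def cam(n):
    s=env.observe(); c=env.camera(n)
    if "mount" in c:
        T=np.eye(4);T[:3,:3]=R.from_rotvec(s["tcp_rot"]).as_matrix();T[:3,3]=s["position"];T=T@c["mount"]
        c["P"]=T[:3,3];c["M"]=T[:3,:3]
    else: c["P"]=np.array(c["position"]);c["M"]=R.from_rotvec(c["orientation"]).as_matrix()
    c["f"]=200/np.tan(np.radians(c["vfov"]/2)); return c
def ray(c,u,v):
    d=c["M"]@np.array([(u-c["cx"])/c["f"],-(v-c["cy"])/c["f"],-1]); return c["P"],d/np.linalg.norm(d)
def onz(c,u,v,z):
    p,d=ray(c,u,v);return p+d*(z-p[2])/d[2]
def proj(c,X):
    x=c["M"].T@(np.array(X)-c["P"]);return c["cx"]+c["f"]*x[0]/-x[2],c["cy"]-c["f"]*x[1]/-x[2]
def tri(a,b):
    (p,d),(q,e)=a,b
    A=np.array([d,-e]).T;s=np.linalg.lstsq(A,q-p,rcond=None)[0]
    x,y=p+s[0]*d,q+s[1]*e;return (x+y)/2,np.linalg.norm(x-y)
def save(c,f,box=None,k=1):
    im=c["image"][:,:,::-1]
    if box: u0,v0,u1,v1=box;im=im[v0:v1,u0:u1]
    cv2.imwrite(f,cv2.resize(im,None,fx=k,fy=k,interpolation=cv2.INTER_CUBIC))
def blue(c):
    h=cv2.cvtColor(c["image"],cv2.COLOR_RGB2HSV);return cv2.inRange(h,(105,130,40),(130,255,255))
E
python3 - <<'E'
from h import *
t=cam("top");s=cam("scene")
save(t,"pics/t1.png",(250,160,410,260),5);save(s,"pics/s1.png",(270,130,430,310),3.3)
for c in(t,s):
    m=blue(c);n,l,st,ce=cv2.connectedComponentsWithStats(m);print([ (st[i].tolist(),ce[i].round(1)) for i in range(1,n) if st[i][4]>15])
E
```

```text
[([266, 183, 25, 11, 145], array([279., 188.])), ([270, 194, 17, 8, 78], array([277.9, 197.3]))]
[([300, 141, 21, 28, 377], array([309.3, 157. ]))]
```

View pics/t1.png

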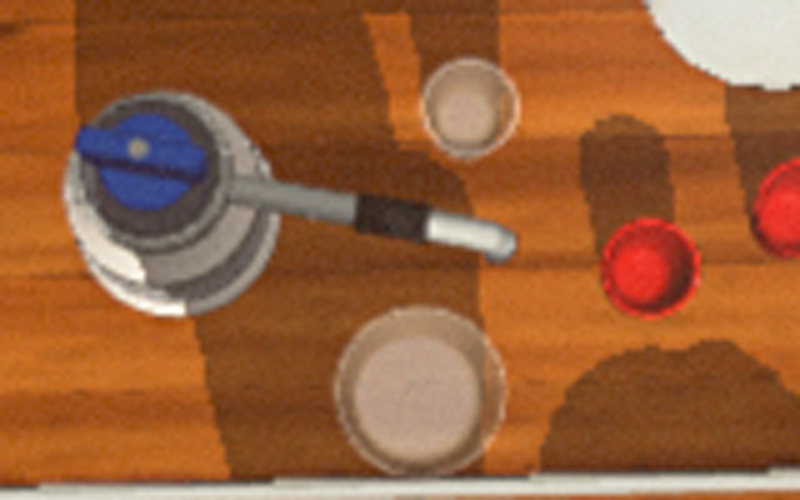

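View pics/s1.png

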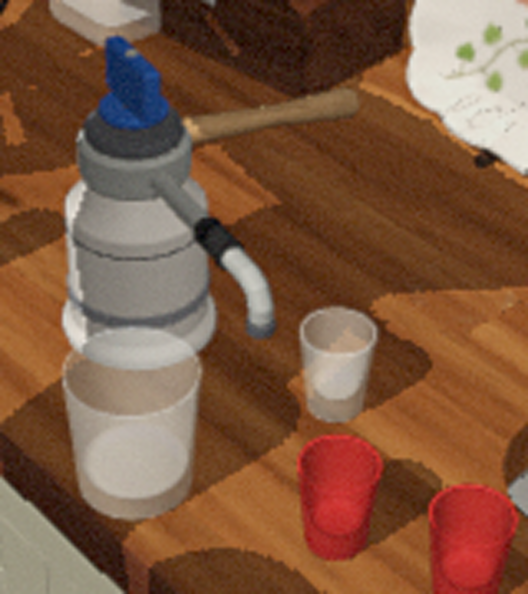

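```bash
python3 - <<'E'
from h import *
t=cam("top");s=cam("scene")
T=lambda a,b:ray(t,250+a/5-.4,160+b/5-.4)
S=lambda a,b:ray(s,270+a/3.3-.35,130+b/3.3-.35)
for n,a,b,z in(("knobtop",(139,149),(131,64),.208),("tumbler",(420,391),(132,364),.088),("shot",(470,108),(339,330),.061),("sleeve",(392,216),(214,240),.136),("outlet",(500,250),(260,330),.106)):
    x=tri(T(*a),S(*b));print(n,x[0].round(4),x[1].round(4), onz(t,250+a[0]/5-.4,160+a[1]/5-.4,z).round(4), onz(s,270+b[0]/3.3-.35,130+b[1]/3.3-.35,z).round(4))
for e in((80,128),(207,152),(80,150),(207,170)):print(onz(t,250+e[0]/5-.4,160+e[1]/5-.4,.208).round(4))
E
```

```text
knobtop [0.486  0.269  0.2012] 0.0001 [0.4849 0.2684 0.208 ] [0.4789 0.2596 0.208 ]
tumbler [0.3877 0.149  0.0936] 0.0016 [0.3874 0.1493 0.088 ] [0.3924 0.1539 0.088 ]
shot [0.5261 0.1208 0.0632] 0.0019 [0.5258 0.1213 0.061 ] [0.5289 0.1222 0.061 ]
sleeve [0.4622 0.1614 0.1394] 0.0021 [0.4635 0.1608 0.136 ] [0.4643 0.1655 0.136 ]
outlet [0.4509 0.1106 0.1089] 0.0017 [0.4506 0.111  0.106 ] [0.4541 0.1129 0.106 ]
[0.4945 0.2935 0.208 ]
[0.4829 0.2394 0.208 ]
[0.485  0.2936 0.208 ]
[0.4752 0.2395 0.208 ]
```

Measured points agree with the text: the knob axis is at about (0.485,0.268), top z 0.20, and the tumbler is 0.154 m from it. The clear tumbler (334,238) and the clear shot glass (344,181) are the ones meant. The red cups at (379,214) and (410,202) are look-alikes. Now I'll move to a hover above the knob.

```bash
cat >> h.py <<'E'
def inc(pos,yaw):
    s=env.observe();C=R.from_rotvec(s["tcp_rot"]);y=np.radians(yaw)
    D=R.from_matrix(np.array([[np.cos(y),np.sin(y),0],[np.sin(y),-np.cos(y),0],[0,0,-1]]))
    print("t",s["clock"],"pos",s["position"].round(4),"yaw",np.degrees(np.arctan2(*C.as_matrix()[[1,0],0])).round(2),"w",s["grip_width"],"q6",s["q"][5].round(3))
    print("inc",(C.inv().apply(np.array(pos)-s["position"])).round(4),(C.inv()*D).as_rotvec().round(4), "F",s["force"].round(1))
E
python3 -c "
from h import *
inc([.45,.268,.33],-12)"
```

```text
t 0.3 pos [0.2602 0.5125 0.23  ] yaw 63.08 w 0.0939061271936911 q6 -0.15
inc [-0.1321  0.2799 -0.0999] [4.0000e-04 8.0000e-04 1.3104e+00] F [-0.1 -0.3 -0.7]
```

Call:
{"op": "drive_tool", "data": {
  "increments": [
    [0, 0, -0.04, 0, 0, 0, -1],
    [-0.13, 0.28, -0.1, 0, 0, 1.31, -1],
    [-0.13, 0.28, -0.1, 0, 0, 1.31, -1],
    [-0.13, 0.28, -0.1, 0, 0, 1.31, -1],
    [-0.13, 0.28, -0.1, 0, 0, 1.31, -1]
  ]
}}

```text
clock: 0.72
position: [0.362, 0.3829, 0.3029]
tcp_rot: [-3.003, -0.923, -0.001]
force: [1.2, -0.0, -0.5]
grip_width: 0.0938
```

```bash
python3 -c "
from h import *
inc([.45,.268,.33],-12)"
```

```text
t 0.7167 pos [0.362  0.3829 0.3029] yaw 34.16 w 0.09383210904819282 q6 0.053
inc [ 0.0083  0.1445 -0.0271] [-2.000e-04 -7.000e-04  8.056e-01] F [ 1.2 -0.  -0.5]
```

Call:
{"op": "drive_tool", "data": {
  "increments": [
    [0.008, 0.144, -0.027, 0, 0, 0.8, -1],
    [0.008, 0.144, -0.027, 0, 0, 0.8, -1],
    [0.008, 0.144, -0.027, 0, 0, 0.8, -1],
    [0.008, 0.144, -0.027, 0, 0, 0.8, -1],
    [0.008, 0.144, -0.027, 0, 0, 0.8, -1]
  ]
}}

```text
clock: 1.13
position: [0.4527, 0.2663, 0.3305]
tcp_rot: [3.14, -0.057, 0.005]
force: [-0.2, 0.3, -0.2]
grip_width: 0.0943
```

Call:
{"op": "drive_tool", "data": {
  "increments": [
    [0, 0, 0, 0, 0, 0.12, -1],
    [0, 0, 0, 0, 0, 0.18, -1],
    [0, 0, 0, 0, 0, 0.18, -1],
    [0, 0, 0, 0, 0, 0.18, -1]
  ]
}}

```text
clock: 1.47
position: [0.4494, 0.2698, 0.3292]
tcp_rot: [3.125, -0.317, -0.0]
force: [0.3, -0.2, 0.2]
grip_width: 0.094
```

```bash
python3 -c "
from h import *
c=cam('wrist');save(c,'pics/w1.png');print(c['P'],c['f'],c['mount'])
inc([.45,.268,.33],-12)
print(proj(c,[.485,.268,.208]),proj(c,[.3875,.149,.088]),proj(c,[.451,.111,.106]))"
```

```text
[0.46603732 0.35173054 0.48264118] 305.3603432652867 [[ 9.99999982e-01  1.89027408e-04  1.96798426e-05 -2.43342725e-04]
 [ 1.86800808e-04 -9.58560724e-01 -2.84888229e-01 -8.36289505e-02]
 [-3.49873593e-05  2.84888227e-01 -9.58560742e-01 -1.53452856e-01]
 [ 0.00000000e+00  0.00000000e+00  0.00000000e+00  1.00000000e+00]]
t 1.5167 pos [0.4494 0.2699 0.3292] yaw -11.59 w 0.09389961048871895 q6 0.578
inc [ 0.001   0.0017 -0.0008] [0.0001 0.0002 0.0072] F [ 0.2 -0.1 -0.2]
(np.float64(361.18066011552054), np.float64(196.9121973050723)) (np.float64(298.1846292934172), np.float64(265.1081065612274)) (np.float64(347.2907251631932), np.float64(286.98381507788014))
```

View pics/w1.png

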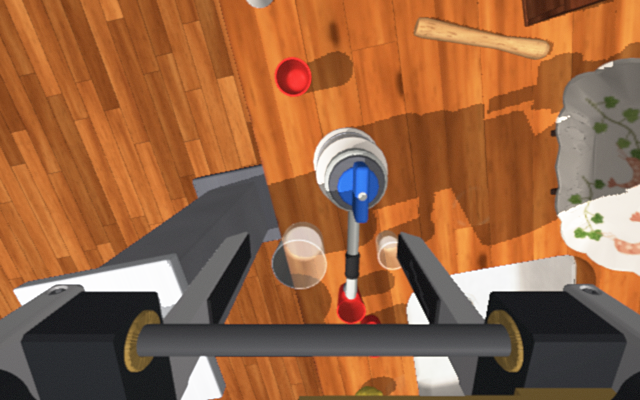

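```bash
python3 -c "
from h import *
c=cam('wrist');save(c,'pics/w2.png',(260,120,420,320),3)"
```

```text
(no output)
```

View pics/w2.png

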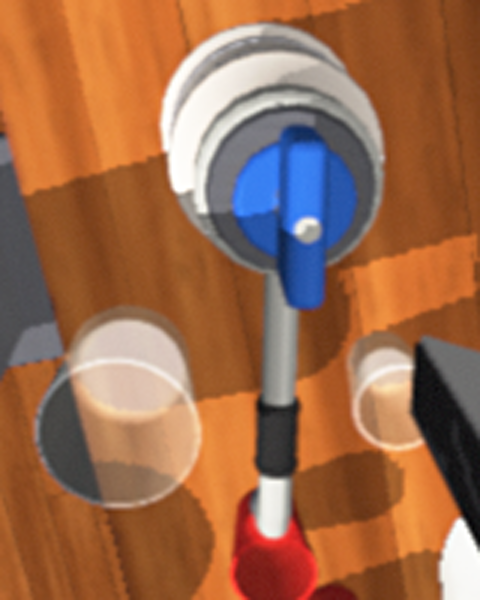

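```bash
python3 -c "
from h import *
c=cam('wrist')
f=lambda a,b:(260+a/3-.33,120+b/3-.33)
for p in((307,230),(302,130),(327,130),(300,303),(324,303),(313,130),(312,303)):print(p,onz(c,*f(*p),.208).round(4))
t=cam('top');T=ray(t,277.4,189.4);print('tri',tri(ray(c,*f(307,230)),T))
print('tum',tri(ray(c,*f(118,432)),ray(t,333.6,237.8)), onz(c,*f(118,432),.088),'sleeve',onz(c,*f(277,437),.136),'outlet',onz(c,*f(275,525),.112))
h=cv2.cvtColor(c['image'],cv2.COLOR_RGB2HSV);print(h[160:225:6,345:375:2,2])
"
```

```text
(307, 230) [0.4857 0.2686 0.208 ]
(302, 130) [0.4894 0.2998 0.208 ]
(327, 130) [0.4968 0.2983 0.208 ]
(300, 303) [0.4795 0.2452 0.208 ]
(324, 303) [0.487  0.2436 0.208 ]
(313, 130) [0.4927 0.2992 0.208 ]
(312, 303) [0.4833 0.2444 0.208 ]
tri (array([0.48540301, 0.26841228, 0.20705312]), np.float64(0.0007714358626373456))
tum (array([0.387926  , 0.14910023, 0.08360597]), np.float64(0.0005945200941396226)) [0.38904019 0.15118678 0.088     ] sleeve [0.46349552 0.15984636 0.136     ] outlet [0.45445222 0.10187587 0.112     ]
[[109 126 130 130 130 127 126 127 127 131  93  84  83  67  79]
 [129 130 128 123 152 147 125 108 109 110 111  97  86  86  87]
 [216 235 241 244 193 175 236 243 244 241 240 213 154 156 127]
 [242 242 242 244 180 179 238 243 244 242 238 204 149 172 172]
 [241 242 243 244 183 182 239 244 243 241 236 196 146 172 172]
 [239 239 229 182 163 188 241 245 243 240 237 188 156 174 172]
 [170 169 171 165  89 177 242 242 228 156 162 155 158 173 175]
 [110 148 170 160  85  97 137 160 169 176 174 154 136  96  82]
 [ 91  81  82  78  79 101 142 161 171 175 175 152 116 116 105]
 [139 129 110 142 109 102 143 163 171 176 174 146 108 113 119]
 [140 129 112 141 157 128 143 165 171 178 175 112 108 112 115]]
```

```bash
python3 -c "
from h import *
inc([.486,.2685,.23],-10.5)
inc([.486,.2685,.204],-10.5)"
```

```text
t 1.6667 pos [0.4493 0.27   0.3292] yaw -11.62 w 0.0938183170564117 q6 0.579
inc [ 0.0362 -0.0059  0.0992] [ 0.0001  0.0001 -0.0195] F [ 0.4 -0.  -1.3]
t 1.6667 pos [0.4493 0.27   0.3292] yaw -11.62 w 0.0938183170564117 q6 0.579
inc [ 0.0362 -0.0059  0.1252] [ 0.0001  0.0001 -0.0195] F [ 0.4 -0.  -1.3]
```

Call:
{"op": "drive_tool", "data": {
  "increments": [
    [0.036, -0.006, 0, 0, 0, -0.02, -1],
    [0.036, -0.006, 0.035, 0, 0, -0.02, -1],
    [0.036, -0.006, 0.07, 0, 0, -0.02, -1],
    [0.036, -0.006, 0.085, 0, 0, -0.02, -1],
    [0.036, -0.006, 0.085, 0, 0, -0.02, -1]
  ]
}}

```text
clock: 2.08
position: [0.4828, 0.2674, 0.2388]
tcp_rot: [3.124, -0.287, -0.015]
force: [-1.0, 0.2, -0.1]
grip_width: 0.0938
```

```bash
python3 -c "
from h import *
inc([.486,.2685,.204],-10.5)
c=cam('wrist');save(c,'pics/w3.png')"
```

```text
t 2.0833 pos [0.4828 0.2674 0.2388] yaw -10.51 w 0.09383234267349598 q6 0.532
inc [ 0.0032 -0.0019  0.0348] [ 0.0053  0.009  -0.0001] F [-1.   0.2 -0.1]
```

View pics/w3.png

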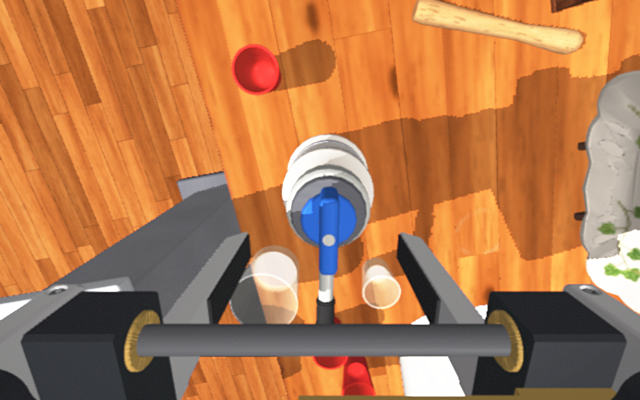

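Call:
{"op": "drive_tool", "data": {
  "increments": [
    [0, 0, 0.015, 0, 0, 0, -1],
    [0, 0, 0.03, 0, 0, 0, -1],
    [0, 0, 0.04, 0, 0, 0, -1],
    [0, 0, 0.04, 0, 0, 0, -1],
    [0, 0, 0.04, 0, 0, 0, -1]
  ]
}}

```text
clock: 2.55
position: [0.4863, 0.2687, 0.2051]
tcp_rot: [-3.128, 0.288, -0.001]
force: [0.8, 0.7, 0.9]
grip_width: 0.094
```

```bash
python3 -c "
from h import *
inc([.486,.2685,.204],-10.5)
c=cam('wrist');save(c,'pics/w4.png')"
```

```text
t 2.55 pos [0.4863 0.2687 0.2051] yaw -10.52 w 0.09395744867693402 q6 0.533
inc [-0.0002  0.0003  0.0011] [-0.0005 -0.0009 -0.0004] F [0.8 0.7 0.9]
```

View pics/w4.png

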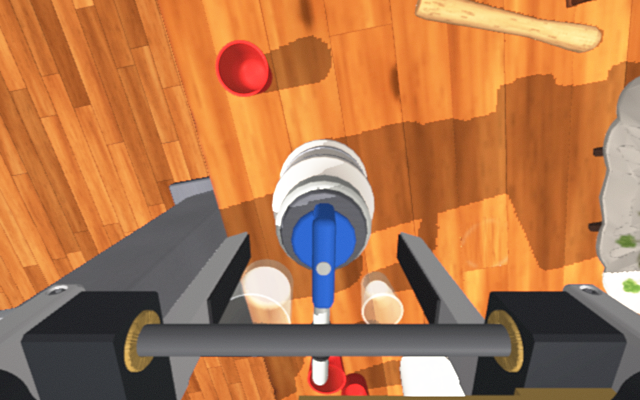

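The knob is centred between the jaws (324,268). I'll close on it.

Call:
{"op": "drive_tool", "data": {
  "increments": [
    [0, 0, 0, 0, 0, 0, 1],
    [0, 0, 0, 0, 0, 0, 1],
    [0, 0, 0, 0, 0, 0, 1],
    [0, 0, 0, 0, 0, 0, 1],
    [0, 0, 0, 0, 0, 0, 1]
  ],
  "force": 50
}}

```text
clock: 3.02
position: [0.4861, 0.2685, 0.2046]
tcp_rot: [-3.128, 0.289, -0.001]
force: [-0.4, 0.3, 0.4]
grip_width: 0.0641
```

Call:
{"op": "drive_tool", "data": {
  "increments": [
    [0, 0, 0, 0, 0, 0, 1],
    [0, 0, 0, 0, 0, 0, 1],
    [0, 0, 0, 0, 0, 0, 1]
  ]
}}

```text
clock: 3.27
position: [0.4859, 0.2684, 0.2042]
tcp_rot: [3.128, -0.289, -0.0]
force: [-0.5, 0.2, -1.7]
grip_width: 0.0442
```

Call:
{"op": "drive_tool", "data": {
  "increments": [
    [0, 0, 0, 0, 0, 0, 1],
    [0, 0, 0, 0, 0, 0, 1],
    [0, 0, 0, 0, 0, 0, 1],
    [0, 0, 0, 0, 0, 0, 1],
    [0, 0, 0, 0, 0, 0, 1]
  ]
}}

```text
clock: 3.68
position: [0.4862, 0.2684, 0.2042]
tcp_rot: [3.128, -0.289, 0.001]
force: [-0.4, -0.2, 1.0]
grip_width: 0.0129
```

Call:
{"op": "drive_tool", "data": {
  "increments": [
    [0, 0, 0, 0, 0, 0, 1],
    [0, 0, 0, 0, 0, 0, 1],
    [0, 0, 0, 0, 0, 0, 1]
  ]
}}

```text
clock: 3.93
position: [0.4862, 0.2683, 0.2042]
tcp_rot: [-3.128, 0.289, -0.001]
force: [1.4, 0.1, -1.2]
grip_width: 0.0129
```

Call:
{"op": "drive_tool", "data": {
  "increments": [
    [0, 0, 0, 0, 0, -0.05, 1],
    [0, 0, 0, 0, 0, -0.12, 1],
    [0, 0, 0, 0, 0, -0.2, 1],
    [0, 0, 0, 0, 0, -0.28, 1],
    [0, 0, 0, 0, 0, -0.36, 1]
  ]
}}

```text
clock: 4.35
position: [0.4861, 0.2684, 0.2042]
tcp_rot: [-3.129, -0.281, -0.0]
force: [1.8, -0.3, -0.6]
grip_width: 0.0126
```

```bash
python3 -c "
from h import *
inc([.486,.2685,.204],-10.5+71.6);print(env.observe()['moment'])"
```

```text
t 4.35 pos [0.4861 0.2684 0.2042] yaw 10.28 w 0.0126287085079413 q6 0.169
inc [-0.0001 -0.0001  0.0002] [ 1.00e-04 -3.00e-04 -8.87e-01] F [ 1.8 -0.3 -0.6]
[-0.02497235 -0.11774854 -0.23930253]
```

Moment about z is about 0.24 N·m and forces are low, so the knob is turning with the tool.

Call:
{"op": "drive_tool", "data": {
  "increments": [
    [0, 0, 0, 0, 0, -0.08, 1],
    [0, 0, 0, 0, 0, -0.17, 1],
    [0, 0, 0, 0, 0, -0.26, 1],
    [0, 0, 0, 0, 0, -0.35, 1],
    [0, 0, 0, 0, 0, -0.44, 1]
  ]
}}

```text
clock: 4.77
position: [0.486, 0.2684, 0.2042]
tcp_rot: [-2.992, -0.958, -0.0]
force: [0.8, -0.6, -0.7]
grip_width: 0.0128
```

Call:
{"op": "drive_tool", "data": {
  "increments": [
    [0, 0, 0, 0, 0, -0.09, 1],
    [0, 0, 0, 0, 0, -0.18, 1],
    [0, 0, 0, 0, 0, -0.27, 1],
    [0, 0, 0, 0, 0, -0.36, 1],
    [0, 0, 0, 0, 0, -0.42, 1]
  ]
}}

```text
clock: 5.18
position: [0.4859, 0.2683, 0.2042]
tcp_rot: [2.727, 1.56, -0.0]
force: [1.4, -0.3, 0.2]
grip_width: 0.0128
```

Call:
{"op": "drive_tool", "data": {
  "increments": [
    [0, 0, 0, 0, 0, 0, 1],
    [0, 0, 0, 0, 0, 0, 1]
  ]
}}

```text
clock: 5.35
position: [0.4859, 0.2683, 0.2042]
tcp_rot: [2.73, 1.554, -0.0]
force: [0.7, -0.4, 0.6]
grip_width: 0.0129
```

```bash
python3 -c "
from h import *
inc([.486,.2685,.204],-10.5+71.6);print(env.observe()['moment'])
c=cam('wrist');save(c,'pics/w5.png')
c=cam('scene');save(c,'pics/s5.png',(250,110,450,310),3)"
```

```text
t 5.35 pos [0.4859 0.2683 0.2042] yaw 59.32 w 0.012862959759410098 q6 -0.686
inc [ 0.0002 -0.      0.0002] [ 0.0002  0.0003 -0.0311] F [ 0.7 -0.4  0.6]
[-0.04248008 -0.12849734  0.22600761]
```

View pics/w5.png

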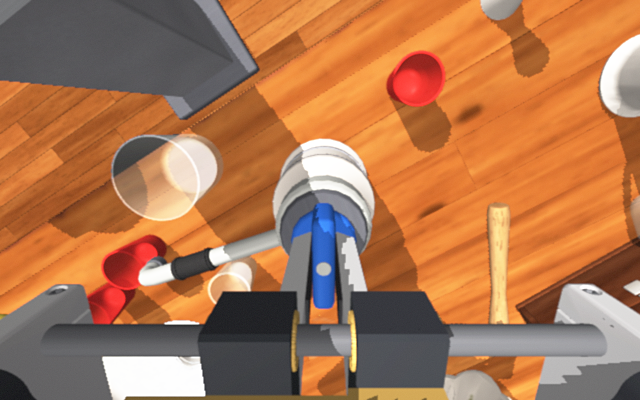

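View pics/s5.png

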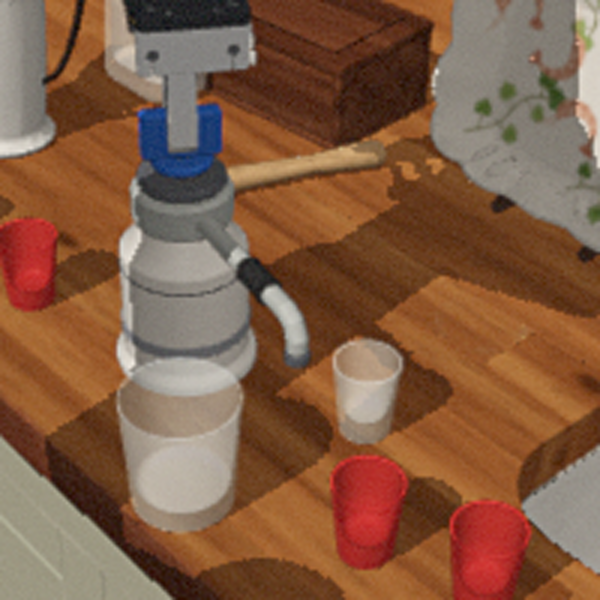

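The knob is backed off by about 1.22 rad and the outlet has not moved, at scene pixel (348,229). I'll release the knob and go to the sleeve.

Call:
{"op": "drive_tool", "data": {
  "increments": [
    [0, 0, 0, 0, 0, 0, -0.5],
    [0, 0, 0, 0, 0, 0, -1],
    [0, 0, 0, 0, 0, 0, -1],
    [0, 0, 0, 0, 0, 0, -1],
    [0, 0, 0, 0, 0, 0, -1]
  ]
}}

```text
clock: 5.87
position: [0.4859, 0.2685, 0.2043]
tcp_rot: [-2.729, -1.555, 0.0]
force: [0.8, 0.4, 0.6]
grip_width: 0.0425
```

Call:
{"op": "drive_tool", "data": {
  "increments": [
    [0, 0, -0.02, 0, 0, 0, -1],
    [0, 0, -0.06, 0, 0, 0, -1],
    [0, 0, -0.1, 0, 0, 0, -1],
    [0, 0, -0.1, 0, 0, 0.1, -1],
    [0, 0, -0.1, 0, 0, 0.22, -1]
  ]
}}

```text
clock: 6.28
position: [0.4878, 0.2692, 0.3086]
tcp_rot: [2.887, 1.239, 0.013]
force: [0.3, -0.4, -0.5]
grip_width: 0.0756
```

```bash
python3 -c "
from h import *
inc([.463,.161,.30],-12)"
```

```text
t 6.2833 pos [0.4878 0.2692 0.3086] yaw 46.46 w 0.07556911009839976 q6 -0.462
inc [-0.0956  0.0565  0.0081] [-5.0000e-04 -8.4000e-03  1.0203e+00] F [ 0.3 -0.4 -0.5]
```

Call:
{"op": "drive_tool", "data": {
  "increments": [
    [-0.03, 0.02, 0, 0, 0, 0.12, -1],
    [-0.06, 0.04, 0, 0, 0, 0.24, -1],
    [-0.094, 0.057, 0, 0, 0, 0.36, -1],
    [-0.094, 0.057, 0, 0, 0, 0.48, -1],
    [-0.094, 0.057, 0, 0, 0, 0.6, -1]
  ]
}}

```text
clock: 6.7
position: [0.4626, 0.1592, 0.3044]
tcp_rot: [3.125, 0.324, 0.0]
force: [0.2, -0.5, 0.5]
grip_width: 0.0942
```

Call:
{"op": "drive_tool", "data": {
  "increments": [
    [0, 0, 0, 0, 0, 0.12, -1],
    [0, 0, 0, 0, 0, 0.24, -1],
    [0, 0, 0, 0, 0, 0.36, -1],
    [0, 0, 0, 0, 0, 0.4, -1],
    [0, 0, 0, 0, 0, 0.4, -1]
  ]
}}

```text
clock: 7.12
position: [0.463, 0.1609, 0.3043]
tcp_rot: [-3.128, 0.29, -0.0]
force: [-0.4, 0.6, -0.5]
grip_width: 0.0942
```

```bash
python3 -c "
from h import *
inc([.463,.161,.19],-12)
c=cam('wrist');save(c,'pics/w6.png');print(proj(c,[.463,.161,.136]))
"
```

```text
t 7.1167 pos [0.463  0.1609 0.3043] yaw -10.59 w 0.09417296478481525 q6 0.342
inc [-0.000e+00 -1.000e-04  1.143e-01] [-0.0001 -0.0001  0.0247] F [-0.4  0.6 -0.5]
(np.float64(323.47936434808537), np.float64(189.80023446334908))
```

View pics/w6.png

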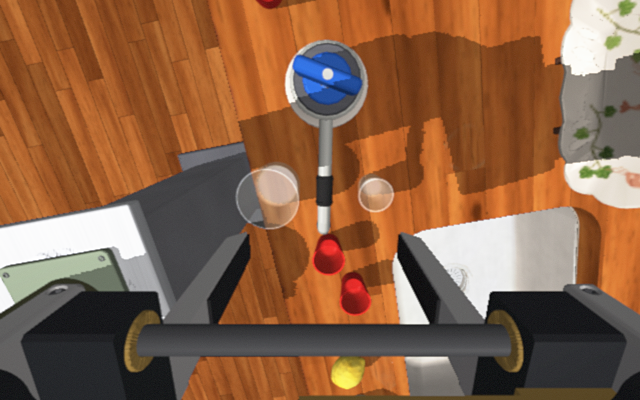

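The sleeve is at (324,189), as predicted, so I'll descend over it and pinch.

Call:
{"op": "drive_tool", "data": {
  "increments": [
    [0, 0, 0.035, 0, 0, 0, -1],
    [0, 0, 0.075, 0, 0, 0.01, -1],
    [0, 0, 0.115, 0, 0, 0.01, -1],
    [0, 0, 0.145, 0, 0, 0.01, -1],
    [0, 0, 0.156, 0, 0, 0.01, -1]
  ]
}}

```text
clock: 7.58
position: [0.4591, 0.1603, 0.1432]
tcp_rot: [3.125, -0.302, -0.014]
force: [-0.6, -0.3, 0.2]
grip_width: 0.0938
```

Call:
{"op": "drive_tool", "data": {
  "increments": [
    [0, 0, 0, 0, 0, 0, -0.5],
    [0, 0, 0, 0, 0, 0, 0.2],
    [0, 0, 0, 0, 0, 0, 1],
    [0, 0, 0, 0, 0, 0, 1],
    [0, 0, 0, 0, 0, 0, 1]
  ],
  "force": 10
}}

```text
clock: 8.0
position: [0.4648, 0.1612, 0.1505]
tcp_rot: [-3.126, 0.304, -0.007]
force: [-0.1, 0.3, -0.5]
grip_width: 0.0638
```

Call:
{"op": "drive_tool", "data": {
  "increments": [
    [0, 0, 0, 0, 0, 0, 1],
    [0, 0, 0, 0, 0, 0, 1],
    [0, 0, 0, 0, 0, 0, 1],
    [0, 0, 0, 0, 0, 0, 1],
    [0, 0, 0, 0, 0, 0, 1]
  ]
}}

```text
clock: 8.42
position: [0.463, 0.1609, 0.1483]
tcp_rot: [3.127, -0.304, -0.0]
force: [-0.6, 0.2, 0.3]
grip_width: 0.0312
```

Call:
{"op": "drive_tool", "data": {
  "increments": [
    [0, 0, 0, 0, 0, 0, 1],
    [0, 0, 0, 0, 0, 0, 1],
    [0, 0, 0, 0, 0, 0, 1]
  ]
}}

```text
clock: 8.67
position: [0.4631, 0.1608, 0.1482]
tcp_rot: [3.127, -0.305, 0.0]
force: [0.8, -0.8, -0.9]
grip_width: 0.0176
```

```bash
python3 -c "
from h import *
a=np.array([.4857,.2685]);s=env.observe();p=s['position'][:2]-a
print(np.hypot(*p),np.degrees(np.arctan2(p[1],p[0])))
y0=-10.6-.6
r=np.hypot(*p);b=np.degrees(np.arctan2(p[1],p[0]))
for d in(5,10,15,20,25,27.1):
  q=np.radians(b-d);print(d);inc([*(a+r*np.array([np.cos(q),np.sin(q)])),.1480],y0-d)
"
```

```text
0.11000975024222104 -101.83402751203154
5
t 8.6667 pos [0.4631 0.1608 0.1482] yaw -11.13 w 0.0176496130124513 q6 0.352
inc [-0.0096 -0.0005  0.0002] [ 0.0001 -0.0002  0.0885] F [ 0.8 -0.8 -0.9]
10
t 8.6667 pos [0.4631 0.1608 0.1482] yaw -11.13 w 0.0176496130124513 q6 0.352
inc [-0.0191 -0.0019  0.0002] [ 1.000e-04 -2.000e-04  1.758e-01] F [ 0.8 -0.8 -0.9]
15
t 8.6667 pos [0.4631 0.1608 0.1482] yaw -11.13 w 0.0176496130124513 q6 0.352
inc [-0.0284 -0.0041  0.0002] [ 1.00e-04 -2.00e-04  2.63e-01] F [ 0.8 -0.8 -0.9]
20
t 8.6667 pos [0.4631 0.1608 0.1482] yaw -11.13 w 0.0176496130124513 q6 0.352
inc [-0.0375 -0.0071  0.0002] [ 0.000e+00 -2.000e-04  3.503e-01] F [ 0.8 -0.8 -0.9]
25
t 8.6667 pos [0.4631 0.1608 0.1482] yaw -11.13 w 0.0176496130124513 q6 0.352
inc [-0.0464 -0.0109  0.0002] [ 0.000e+00 -2.000e-04  4.376e-01] F [ 0.8 -0.8 -0.9]
27.1
t 8.6667 pos [0.4631 0.1608 0.1482] yaw -11.13 w 0.0176496130124513 q6 0.352
inc [-0.05   -0.0127  0.0002] [ 0.000e+00 -2.000e-04  4.742e-01] F [ 0.8 -0.8 -0.9]
```

Call:
{"op": "drive_tool", "data": {
  "increments": [
    [-0.01, -0.001, 0, 0, 0, 0.09, 1],
    [-0.019, -0.002, 0, 0, 0, 0.176, 1],
    [-0.028, -0.004, 0, 0, 0, 0.263, 1],
    [-0.0375, -0.007, 0, 0, 0, 0.35, 1],
    [-0.0464, -0.011, 0, 0, 0, 0.438, 1]
  ]
}}

```text
clock: 9.08
position: [0.4198, 0.1806, 0.1482]
tcp_rot: [-2.983, 0.983, -0.002]
force: [2.5, -0.1, -1.8]
grip_width: 0.0176
```

Call:
{"op": "drive_tool", "data": {
  "increments": [
    [-0.004, 0, 0, 0, 0, 0.04, 1],
    [-0.004, 0, 0, 0, 0, 0.04, 1],
    [-0.004, 0, 0, 0, 0, 0.04, 1]
  ]
}}

```text
clock: 9.33
position: [0.4163, 0.1834, 0.1482]
tcp_rot: [-2.966, 1.034, 0.001]
force: [-0.3, 1.4, -1.6]
grip_width: 0.0175
```

```bash
python3 -c "
from h import *
a=np.array([.4857,.2685]);s=env.observe();p=s['position'][:2]-a
print(np.hypot(*p),np.degrees(np.arctan2(p[1],p[0])))
inc([.416,.183,.148],-38.5)
c=cam('wrist');save(c,'pics/w7.png')
c=cam('scene');save(c,'pics/s7.png',(250,110,450,310),3)
c=cam('top');save(c,'pics/t7.png',(250,160,410,260),5)"
```

```text
0.10982703040615792 -129.21686342857893
t 9.3333 pos [0.4163 0.1834 0.1482] yaw -38.43 w 0.017481808145792 q6 0.894
inc [0.0001 0.0005 0.0002] [-0.0005  0.0007  0.0012] F [-0.3  1.4 -1.6]
```

View pics/w7.png

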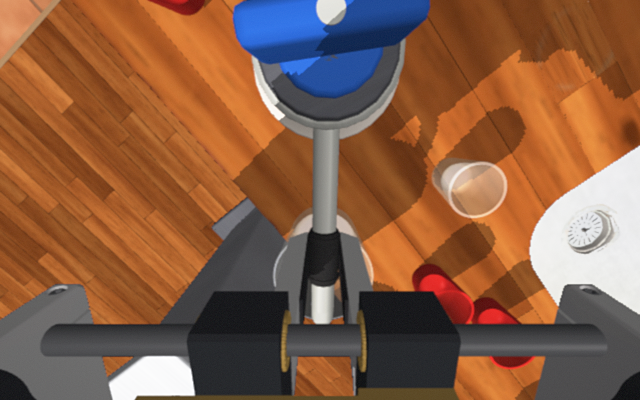

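View pics/s7.png

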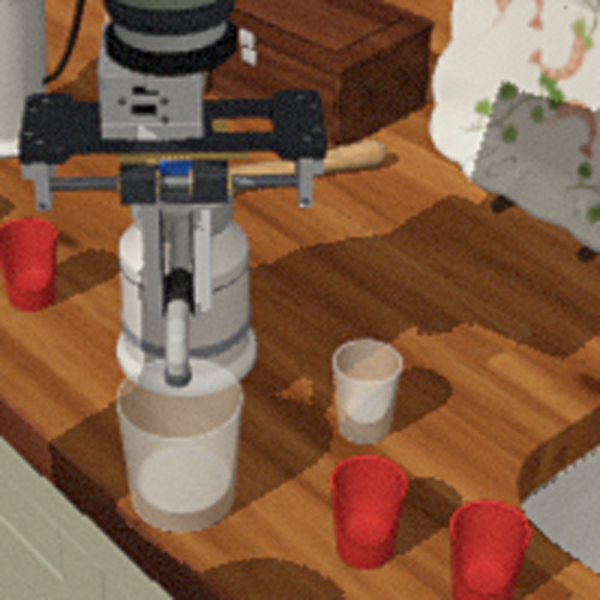

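View pics/t7.png

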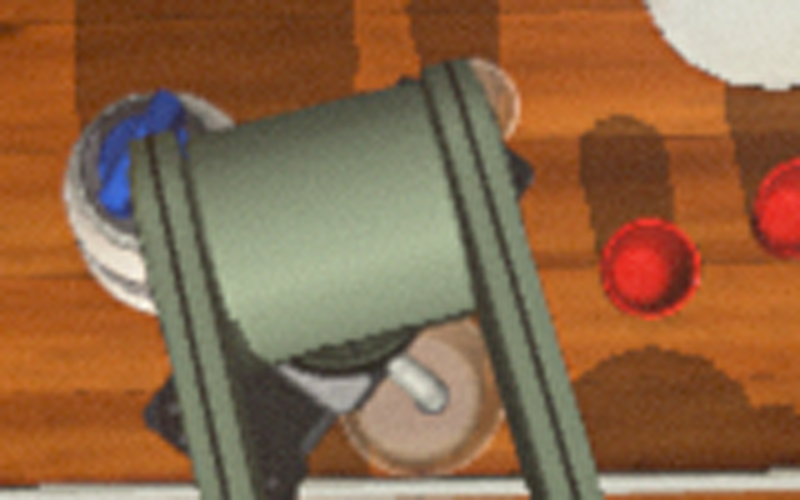

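The outlet is now over the tumbler, at (334,239) in the top view with the rim centre at (334,238). I'll release it and rise.

Call:
{"op": "drive_tool", "data": {
  "increments": [
    [0, 0, 0, 0, 0, 0, -0.7],
    [0, 0, 0, 0, 0, 0, -0.7],
    [0, 0, 0, 0, 0, 0, -0.6],
    [0, 0, 0, 0, 0, 0, -0.6],
    [0, 0, 0, 0, 0, 0, -0.6]
  ]
}}

```text
clock: 9.9
position: [0.4165, 0.1828, 0.1483]
tcp_rot: [2.966, -1.036, 0.0]
force: [0.0, 0.3, 0.1]
grip_width: 0.0479
```

Call:
{"op": "drive_tool", "data": {
  "increments": [
    [0, 0, -0.02, 0, 0, 0, -0.6],
    [0, 0, -0.06, 0, 0, 0, -1],
    [0, 0, -0.1, 0, 0, 0, -1],
    [0, 0, -0.14, 0, 0, 0, -1],
    [0, 0, -0.16, 0, 0, 0, -1]
  ]
}}

```text
clock: 10.32
position: [0.4183, 0.1834, 0.3138]
tcp_rot: [-2.962, 1.034, -0.011]
force: [0.5, -0.0, 0.9]
grip_width: 0.0808
```

Call:
{"op": "drive_tool", "data": {
  "increments": [
    [0, 0, 0, 0, 0, 0, -1],
    [0, 0, 0, 0, 0, 0, -1],
    [0, 0, 0, 0, 0, 0, -1]
  ]
}}

```text
clock: 10.57
position: [0.4156, 0.1827, 0.3067]
tcp_rot: [2.964, -1.035, -0.003]
force: [-0.4, 1.1, -0.9]
grip_width: 0.0938
```

```bash
python3 -c "
from h import *
inc([.486,.2685,.31],60)
c=cam('wrist');save(c,'pics/w8.png');print(proj(c,[.4857,.2685,.208]),proj(c,[.388,.149,.088]))
c=cam('scene');save(c,'pics/s8.png',(250,110,450,310),3)"
```

```text
t 10.5667 pos [0.4156 0.1827 0.3067] yaw -38.51 w 0.09381633574983139 q6 0.895
inc [ 0.0017 -0.111  -0.0035] [ 2.0000e-04  3.0000e-03 -1.7193e+00] F [-0.4  1.1 -0.9]
(np.float64(325.8539596153973), np.float64(72.18822506109476)) (np.float64(323.3881439377594), np.float64(212.3190229200802))
```

View pics/w8.png

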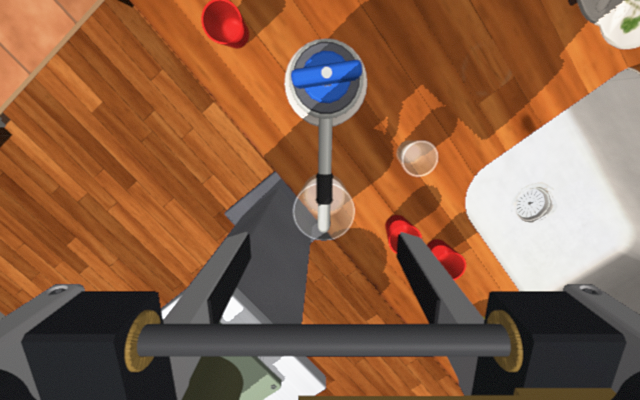

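View pics/s8.png

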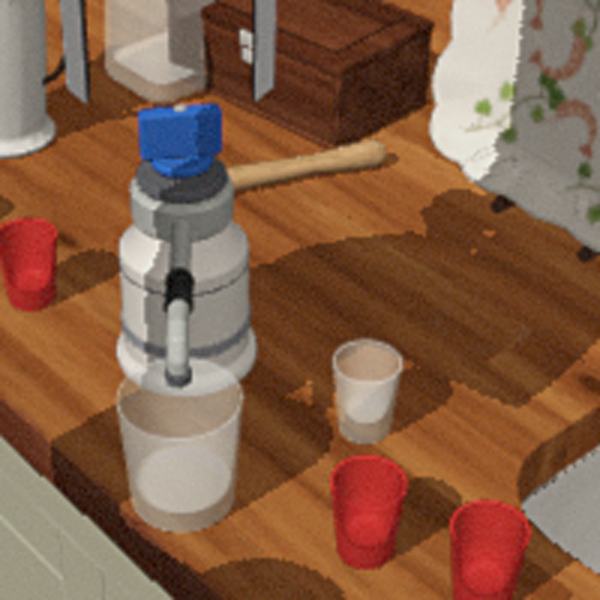

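```bash
python3 -c "
from h import *
c=cam('wrist');s=cam('scene');save(c,'pics/w9.png',(265,30,385,260),2.6)
m=blue(c);h=cv2.cvtColor(c['image'],cv2.COLOR_RGB2HSV)
a=onz(c,292,77,.208);b=onz(c,360,68,.208);print(a,b,np.degrees(np.arctan2(*(b-a)[[1,0]])))
print(tri(ray(c,323,234),ray(s,309,236.3)))
"
```

```text
[0.46259091 0.28175283 0.208     ] [0.50706876 0.25445927 0.208     ] -31.535102367790184
(array([0.37649191, 0.13520794, 0.11736287]), np.float64(0.0011328857710604147))
```

View pics/w9.png

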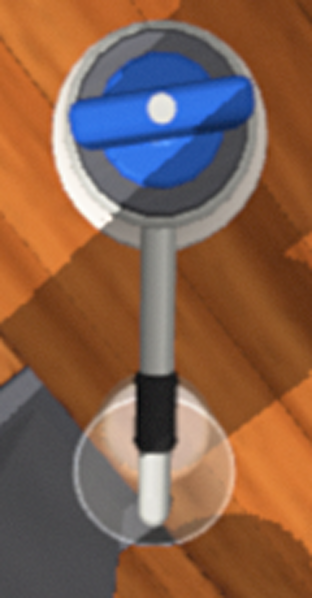

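The bar is at about 149° and the spout azimuth is -129.3°, which matches the tumbler. Now back to the knob.

Call:
{"op": "drive_tool", "data": {
  "increments": [
    [0, -0.03, -0.005, 0, 0, -0.12, -1],
    [0, -0.06, -0.005, 0, 0, -0.24, -1],
    [0.002, -0.09, -0.005, 0, 0, -0.36, -1],
    [0.002, -0.111, -0.005, 0, 0, -0.48, -1],
    [0.002, -0.111, -0.005, 0, 0, -0.6, -1]
  ]
}}

```text
clock: 11.18
position: [0.4884, 0.2709, 0.3111]
tcp_rot: [-3.14, 0.101, 0.003]
force: [-0.1, -1.1, -0.0]
grip_width: 0.0938
```

Call:
{"op": "drive_tool", "data": {
  "increments": [
    [0, 0, 0, 0, 0, -0.12, -1],
    [0, 0, 0, 0, 0, -0.24, -1],
    [0, 0, 0, 0, 0, -0.36, -1],
    [0, 0, 0, 0, 0, -0.48, -1],
    [0, 0, 0, 0, 0, -0.6, -1]
  ]
}}

```text
clock: 11.6
position: [0.4866, 0.2685, 0.3117]
tcp_rot: [3.03, 0.829, -0.004]
force: [0.2, 0.1, -1.0]
grip_width: 0.0937
```

Call:
{"op": "drive_tool", "data": {
  "increments": [
    [0, 0, 0, 0, 0, -0.12, -1],
    [0, 0, 0, 0, 0, -0.24, -1],
    [0, 0, 0, 0, 0, -0.36, -1],
    [0, 0, 0, 0, 0, -0.48, -1],
    [0, 0, 0, 0, 0, -0.5, -1]
  ]
}}

```text
clock: 12.02
position: [0.4866, 0.2684, 0.3118]
tcp_rot: [-2.733, -1.548, 0.004]
force: [0.7, -0.4, 0.5]
grip_width: 0.0937
```

```bash
python3 -c "
from h import *
inc([.486,.2685,.205],59)
c=cam('wrist');save(c,'pics/w10.png')"
```

```text
t 12.0167 pos [0.4866 0.2684 0.3118] yaw 59.06 w 0.09373350870549468 q6 -0.682
inc [-0.     -0.0004  0.1068] [-0.0016  0.002   0.001 ] F [ 0.7 -0.4  0.5]
```

View pics/w10.png

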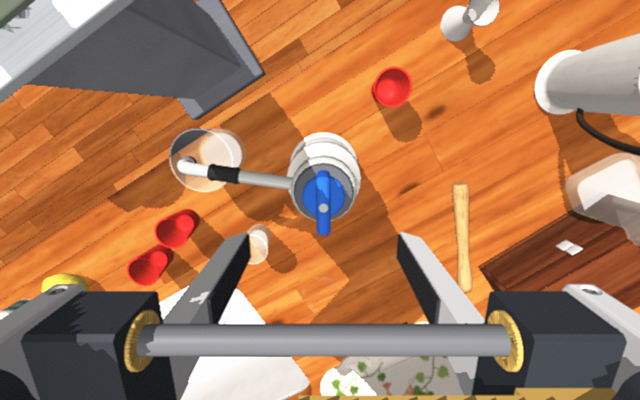

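The bar is upright at (324,208), aligned and centred. I'll descend and grip.

Call:
{"op": "drive_tool", "data": {
  "increments": [
    [0, 0, 0.035, 0, 0, 0, -1],
    [0, 0, 0.075, 0, 0, 0, -1],
    [0, 0, 0.095, 0, 0, 0, -1],
    [0, 0, 0.107, 0, 0, 0, -1],
    [0, 0, 0.107, 0, 0, 0, -1]
  ]
}}

```text
clock: 12.48
position: [0.4848, 0.2678, 0.2024]
tcp_rot: [-2.736, -1.542, 0.012]
force: [0.3, 0.7, 0.2]
grip_width: 0.0939
```

Call:
{"op": "drive_tool", "data": {
  "increments": [
    [0, 0, 0, 0, 0, 0, 1],
    [0, 0, 0, 0, 0, 0, 1],
    [0, 0, 0, 0, 0, 0, 1],
    [0, 0, 0, 0, 0, 0, 1],
    [0, 0, 0, 0, 0, 0, 1]
  ],
  "force": 50
}}

```text
clock: 12.9
position: [0.4879, 0.2689, 0.2077]
tcp_rot: [2.735, 1.544, 0.004]
force: [0.2, 0.6, 0.3]
grip_width: 0.0641
```

Call:
{"op": "drive_tool", "data": {
  "increments": [
    [0, 0, 0, 0, 0, 0, 1],
    [0, 0, 0, 0, 0, 0, 1],
    [0, 0, 0, 0, 0, 0, 1],
    [0, 0, 0, 0, 0, 0, 1],
    [0, 0, 0, 0, 0, 0, 1]
  ]
}}

```text
clock: 13.32
position: [0.4871, 0.2686, 0.2062]
tcp_rot: [-2.736, -1.545, 0.0]
force: [-0.3, -0.5, -0.1]
grip_width: 0.0306
```

Call:
{"op": "drive_tool", "data": {
  "increments": [
    [0, 0, 0, 0, 0, 0, 1],
    [0, 0, 0, 0, 0, 0, 1],
    [0, 0, 0, 0, 0, 0, 1],
    [0, 0, 0, 0, 0, 0, 1]
  ]
}}

```text
clock: 13.65
position: [0.4866, 0.268, 0.2061]
tcp_rot: [2.735, 1.545, -0.003]
force: [-1.6, -2.2, 1.6]
grip_width: 0.013
```

```bash
python3 -c "
from h import *
inc([.486,.2685,.205],-12)"
```

```text
t 13.65 pos [0.4866 0.268  0.2061] yaw 58.93 w 0.013025423714700179 q6 -0.68
inc [ 0.0001 -0.0008  0.0011] [1.100e-03 1.800e-03 1.238e+00] F [-1.6 -2.2  1.6]
```

Call:
{"op": "drive_tool", "data": {
  "increments": [
    [0, 0, 0, 0, 0, 0.05, 1],
    [0, 0, 0, 0, 0, 0.12, 1],
    [0, 0, 0, 0, 0, 0.2, 1],
    [0, 0, 0, 0, 0, 0.29, 1],
    [0, 0, 0, 0, 0, 0.38, 1]
  ]
}}

```text
clock: 14.07
position: [0.4866, 0.2678, 0.2061]
tcp_rot: [2.979, 0.994, -0.003]
force: [-2.8, -3.0, 1.8]
grip_width: 0.0124
```

Call:
{"op": "drive_tool", "data": {
  "increments": [
    [0, 0, 0, 0, 0, 0.09, 1],
    [0, 0, 0, 0, 0, 0.18, 1],
    [0, 0, 0, 0, 0, 0.27, 1],
    [0, 0, 0, 0, 0, 0.36, 1],
    [0, 0, 0, 0, 0, 0.45, 1]
  ]
}}

```text
clock: 14.48
position: [0.4863, 0.2677, 0.2061]
tcp_rot: [3.125, 0.304, -0.003]
force: [-3.3, -3.5, 2.0]
grip_width: 0.0129
```

Call:
{"op": "drive_tool", "data": {
  "increments": [
    [0, 0, 0, 0, 0, 0.08, 1],
    [0, 0, 0, 0, 0, 0.16, 1],
    [0, 0, 0, 0, 0, 0.24, 1],
    [0, 0, 0, 0, 0, 0.32, 1],
    [0, 0, 0, 0, 0, 0.37, 1]
  ]
}}

```text
clock: 14.9
position: [0.4861, 0.2677, 0.2061]
tcp_rot: [3.127, -0.274, -0.003]
force: [-4.4, -3.5, 2.4]
grip_width: 0.0131
```

```bash
python3 -c "
from h import *
inc([.486,.2685,.205],-12);print(env.observe()['moment'])"
```

```text
t 14.9 pos [0.4861 0.2677 0.2061] yaw -10.02 w 0.013126966050733097 q6 0.523
inc [-0.0003 -0.0007  0.0011] [0.0025 0.0019 0.0346] F [-4.4 -3.5  2.4]
[-0.55928488  0.52940229  0.28795879]
```

Call:
{"op": "drive_tool", "data": {
  "increments": [
    [0, 0, 0, 0, 0, 0.03, 1],
    [0, 0, 0, 0, 0, 0.06, 1],
    [0, 0, 0, 0, 0, 0.06, 1],
    [0, 0, 0, 0, 0, 0.06, 1]
  ]
}}

```text
clock: 15.23
position: [0.4861, 0.2678, 0.2061]
tcp_rot: [3.118, -0.363, -0.003]
force: [-3.3, -4.3, 2.3]
grip_width: 0.0125
```

Call:
{"op": "drive_tool", "data": {
  "increments": [
    [0, 0, 0, 0, 0, 0, -0.5],
    [0, 0, 0, 0, 0, 0, -1],
    [0, 0, 0, 0, 0, 0, -1],
    [0, 0, 0, 0, 0, 0, -1],
    [0, 0, 0, 0, 0, 0, -1]
  ]
}}

```text
clock: 15.65
position: [0.4873, 0.2688, 0.2063]
tcp_rot: [-3.12, 0.363, -0.0]
force: [0.8, 0.3, 0.2]
grip_width: 0.0425
```

Call:
{"op": "drive_tool", "data": {
  "increments": [
    [0, 0, -0.02, 0, 0, 0, -1],
    [0, 0, -0.06, 0, 0, 0, -1],
    [0, 0, -0.1, 0, 0, 0, -1],
    [0.02, 0.03, -0.13, 0, 0, 0, -1],
    [0.02, 0.06, -0.14, 0, 0, 0, -1]
  ]
}}

```text
clock: 16.07
position: [0.4959, 0.2065, 0.3513]
tcp_rot: [-3.118, 0.358, -0.014]
force: [0.5, 0.2, 0.3]
grip_width: 0.076
```

Call:
{"op": "drive_tool", "data": {
  "increments": [
    [0, 0, 0, 0, 0, 0, -1],
    [0, 0, 0, 0, 0, 0, -1],
    [0, 0, 0, 0, 0, 0, -1],
    [0, 0, 0, 0, 0, 0, -1]
  ]
}}

```text
clock: 16.4
position: [0.492, 0.2063, 0.3446]
tcp_rot: [3.12, -0.362, -0.004]
force: [0.5, 0.1, 0.5]
grip_width: 0.0939
```

```bash
python3 -c "
from h import *
inc([.486,.2685,.31],60)
c=cam('wrist');save(c,'pics/w11.png')
c=cam('scene');save(c,'pics/s11.png',(250,110,450,310),3)"
```

```text
t 16.4 pos [0.492  0.2063 0.3446] yaw -13.24 w 0.09392277602681853 q6 0.466
inc [-0.02   -0.0592  0.0346] [-1.1000e-03  2.8000e-03 -1.2783e+00] F [0.5 0.1 0.5]
```

View pics/w11.png

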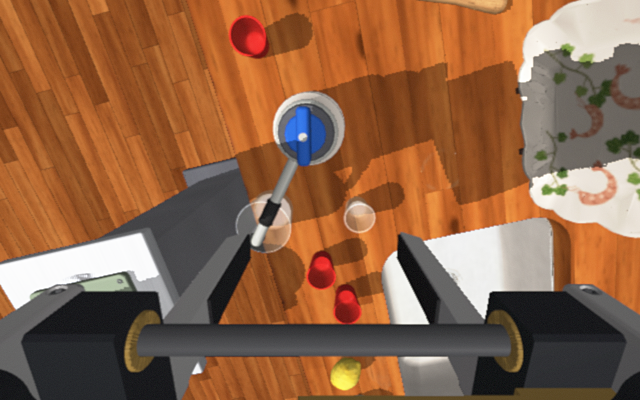

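View pics/s11.png

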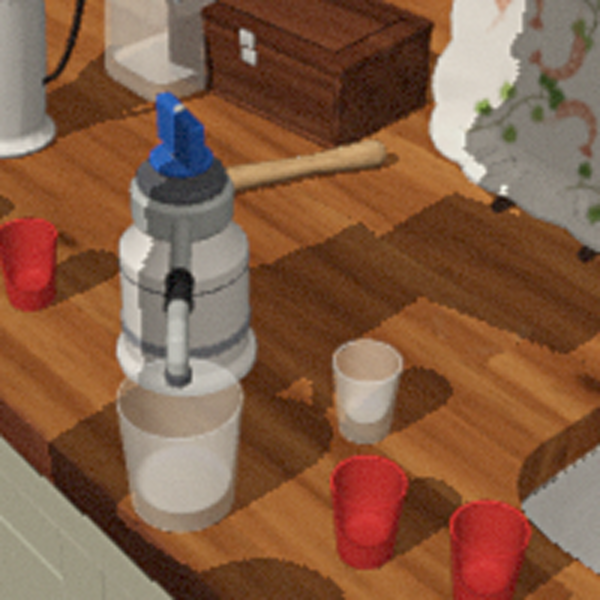

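```bash
python3 -c "
from h import *
s=cam('scene');w=cam('wrist')
o=onz(s,250+178/3-.3,110+379/3-.3,.106);r=onz(s,250+180/3-.3,110+395/3-.3,.088);print(o,r,np.hypot(*(o-r)[:2]))
a=onz(w,303,110,.208);b=onz(w,303,163,.208);print('bar',np.degrees(np.arctan2(*(a-b)[[1,0]])))
print(env.observe()['force'],env.observe()['clock']);print(env.finish_job())"
```

```text
[0.3856652  0.14640328 0.106     ] [0.38989774 0.1505758  0.088     ] 0.005943427770159391
bar 75.68230296237361
[ 0.39595242  0.3593992  -0.78831962] 16.6
the job is handed in; nothing more can be done
None
```

I loosened the knob, swung the spout over the tumbler, tightened the knob again and handed the job in at 16.6 s of the 58 s allowed. `finish_job()` gives no verdict, so what follows rests on my own measurements.

- **Loosening:** I backed the blue knob off by about 1.2 rad, roughly a fifth of a turn. The outlet stayed where it was.
- **Swing:** I pinched the black sleeve and swung the spout about 27° until it lined up with the tumbler. The last check put the outlet about 6 mm from the centre of the tumbler's mouth (limit 25 mm). That offset is mostly along the tube, because the tumbler measures about 154 mm from the axis and the outlet sits at 160 mm.
- **Tightening:** I turned the knob back to its starting position, slightly past it by the tool angle. The gripper then let go and rose clear, with no force showing at the wrist.
- **Glasses:** In the final pictures both glasses stood upright and had not visibly moved. I did not touch the red cups.

**Disagreements:**
- **Bar angle:** the views gave the bar's starting angle as 78–80° and its final angle as about 76–77°. That puts the knob between about 0 and -0.07 rad, well under the 0.25 limit.
- **Outlet height:** one two-view measurement of the outlet came out about 11 mm too high, because I had picked the edge of the bend instead of the outlet face. I used it only for the spout's direction.

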